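# Mix a batch of amber beads

### The arm

A 6-joint arm with a two-finger parallel gripper is mounted at the origin on the work surface. World frame = base frame: x ahead of the robot, y to its left, z up, the work surface at z = 0. Lengths are in m, angles in rad, forces in N, time in s.
With the tool pointing down it reaches from about 0.3 to 0.875 m from the base axis. Payload 6.4 kg.
Tool frame: the origin (TCP) lies on the centre line of the jaws, within the pads' length; the fingertips stand 8 mm ahead of it and the grasp point (between the pads) lies 11 mm behind it; z points along the fingers, y is the line along which they close (so a half turn about z gives the same grasp; the last joint's range is limited). The gripper opens to 85 mm and grips with 20 to 120 N. Pads are 22 mm wide; open, the fingers measure 114 mm over their backs; the gripper's body (76 mm by 85 mm) begins 54 mm behind the grasp point. The pads swing forward as they close: fully open they stand 13 mm farther back than shut.
Start: joints at [-1.529, 0.181, 1.607, -0, 1.354, -0.206], TCP at [0.141, -0.557, 0.239] pointing down, gripper open.
Joint ranges: [-2.99, 2.99], [-0.89, 2.07], [0.3, 2.58], [-1.14, 4.28], [0, 2.63], [-3.12, 3.12]. Speed limits (rad/s): [2.57, 2.57, 3.01, 3.14, 3.14, 3.14].

### API

Orientations are given as a unit quaternion [w, x, y, z].
In Python, from bench import ctrl gives the robot as it stands.
- The arm moves only by the shell command python3 -m handwheel 'ROWS' [OPENING]. ROWS is JSON, a list that holds one entry, the list of rows, each a list of 4 numbers: the shift along the tool's x, y, z each as a share of 20 cm, from -1 to 1, then the turn about the tool's z as a share of 1.5 rad, from -1 to 1. In form: [[[x, y, z, twist], ...]]. A call has 1 to 10 rows; each row is the pose to reach, as a shift and turn from the pose commanded when the call began, along the tool's axes at that moment; what a row does not reach only later rows make up. A row lasts 1/8 s, in which the tool goes at most 62.5 mm and 10.7 degrees, less where a joint would pass 70% of its speed; a pose out of reach is approached as far as the arm can. A call with a number of a shift or a turn outside -1 to 1 is refused whole. A call with a gripper value outside its range is refused whole. OPENING is the finger opening in mm, from 0 to 85.4, set as the call begins (- or left out, the last holds). The fingers move at their own pace and stop on an object; the grip force is fixed at half the most. Time passes only in rows, so rows that repeat a pose let the fingers close. It gives the time, the measured TCP pose, the force, the opening and the grip force at its end, in the units of the state.
- ctrl.get_obs(): the state, without advancing time (a new reading comes with each control period).
- ctrl.camera(name): name is "scene" or "top"; returns a dict with "color" (384x512x3 uint8, red, green, blue), "range_z" (384x512 float32, m along the optical axis (not along the pixel's ray), 0 where there is no reading), "K" (3x3 intrinsics, pixels), "pose" (4x4, takes a point from camera to world coordinates). Camera axes: x right, y down, z forward; pixel columns grow to the right and rows downward; lengths in m; the calibration is good to about 2 mm. A picture is of the moment at which its call begins.
- ctrl.hand_in(): hands the job in; it is judged then, once.
The state is a dict: "time_s": time; "q": joint angles; "dq": joint speeds; "joint_efforts": joint torques, N m; "eef_pos": TCP position; "eef_rot": TCP orientation; "wrist_force": force on the tool from outside, world axes, zero at the start; "torque": the same for the moment, N m; "opening": opening from 0.0 (shut) to 1.0 (fully open); "grasp_force": force on a finger pad.
Only numpy, scipy, OpenCV 4.12 (cv2) and the standard library are available. Lean on these libraries where they do the work, as an engineer would, in place of code of your own. Each camera call takes 0.05 s, during which the arm holds its last target. There are 200 camera calls.

### The job

First take the pliers off the mouth of the mixing tub and lay them flat in the black tool tray; then put every six-sided barrel bead from the slate into the tub. With the stirring stick's foot close to the tub's floor, stir the beads anticlockwise (seen from above) in wide circles for at least three full turns, put the stick back upright in its stand, and press the tub's hinged lid down until the catch snaps and holds it shut, with all beads inside. Leave the thread spools standing where they are.

Things in the scene. Friction and masses are not known exactly. Their poses are not given: they have to be found in the camera images.
- tub: round aluminium mixing tub fixed to the bench, 170 mm across, 85 mm high, walls 6 mm, floor 6 mm thick (inside 158 mm across, 79 mm deep). Origin: centre of its underside, z up. The lid's hinge is on its +y side; on its -y side a spring catch on a steel post (50 mm wide, 102 to 125 mm from the axis; its nose reaches in to 96 mm and up to 18 mm above the rim). Its yaw varies
- tub_in (a point): centre of the tub's inner floor, axes as the tub's
- tub_s0 (a point): a point of the tub's floor 38 mm from its axis towards the tub's +x (the far side from the robot): where the stirring path is checked first
- tub_s1 (a point): the same 120 degrees further anticlockwise seen from above
- tub_s2 (a point): the same 240 degrees further anticlockwise
- lid (a joint): hinge angle of the tub's round clear plastic lid with a dark steel edge and a dark press pad at lid_press (176 mm across, 6 mm thick): 0 shut on the rim, 1.8 rad wide open (leaning outwards beyond upright, its edge 290 mm above the bench). A spring holds it open and lifts it again unless it is pressed past the catch (about 6 N at its free edge) to 0, where the catch holds it
- lid_hinge (a point): point on the hinge line: 115 mm from the tub's axis on its +y side, at the height of the rim. The hinge line is parallel to the tub's x; the point turns with the lid
- lid_press (a point): point on the lid's top (outer) face near its free edge, 165 mm from the hinge line, where to push and press; the lid's edge is 203 mm from the hinge, its steel striker 216 mm
- pliers: pliers 213 mm long, 48 mm wide over the handles, 14 mm thick, 140 g, lying at first across the tub's rim. Origin: underside of the pivot block (44 mm along x, 24 mm along y, the place to grip across y); +x to the jaws' tip (96 mm), handles to -x (127 mm); z up
- tray: fixed black tool tray 290 x 120 mm, walls 25 mm high, 5 mm thick. Origin: centre of its underside; long side along its x
- stick: wooden stirring stick 150 mm long, 120 g. Origin: bottom of its foot, z along it to the top. Round foot 20 mm across, rod 14 mm, collar 60 mm across at 96 to 102 mm, square handle 24 x 24 mm (sides along its x and y) at 102 to 150 mm. It hangs by the collar in the stand
- stand: fixed wooden tube, 84 mm across, 100 mm high, bore 44 mm. Origin: centre of its underside. The stick stands in the bore with its collar on top, foot 4 mm above the bench
- barrel0: six-sided amber barrel bead, 28 mm across flats, 34 mm long, 25 g, standing at the start on a fixed dark slate (200 x 180 mm, 6 mm thick), or absent. Origin: centre of one end, z along its length, a flat faces its +y
- barrel1: six-sided amber barrel bead, 28 mm across flats, 34 mm long, 25 g, standing at the start on a fixed dark slate (200 x 180 mm, 6 mm thick), or absent. Origin: centre of one end, z along its length, a flat faces its +y
- barrel2: six-sided amber barrel bead, 28 mm across flats, 34 mm long, 25 g, standing at the start on a fixed dark slate (200 x 180 mm, 6 mm thick), or absent. Origin: centre of one end, z along its length, a flat faces its +y
- barrel3: six-sided amber barrel bead, 28 mm across flats, 34 mm long, 25 g, standing at the start on a fixed dark slate (200 x 180 mm, 6 mm thick), or absent. Origin: centre of one end, z along its length, a flat faces its +y
- ball0_center (a point): centre of a round amber bead, 28 mm across, in the tub from the start
- ball1_center (a point): centre of a round amber bead, 28 mm across, in the tub from the start
- ball2_center (a point): centre of a round amber bead, 28 mm across, in the tub from the start
- spool0: thread spool, 42 mm across, 60 mm high, upright, not part of the job
- spool1: thread spool, 42 mm across, 60 mm high, upright, not part of the job
- spool2: thread spool, 42 mm across, 60 mm high, upright, not part of the job
There are look-alikes about, which are no part of the job. What is meant by the stick is not green, and is the larger of those in its own colour.

How it is judged:
By the outcome, as a careful person would: the job done as asked, in the order asked, and still so for the second after the job is handed in, with the robot touching nothing.
Of barrel0, barrel1, barrel2, barrel3 only 2 to 4 are there at a start; the rules pass over those that are not, and their reading is None.
At some moment in a run one of barrel0, barrel1, barrel2, barrel3 may be knocked a few centimetres aside while the robot is not near it.
Once in a run the grip may slacken for a moment while it holds something.
It also fails if it takes over 210 s, if anything falls off the work surface, if the arm or the gripper's body presses on something with over 40 N, if the wrist force passes 120 N, or if a joint passes its speed limit or range.

## Working session

There is one attempt and no reset: what is moved stays moved. The work goes in short steps, Python scripts to look and compute and a shell command to move; the robot and the scene stay as the last step left them, time stands still between calls to the robot, and variables do not carry over. Pictures are saved under pics/ and viewed, at most 14 in all, crops included, and the job is handed in when it is done.

```bash
ls; mkdir -p pics
cat > h.py <<'E'
from bench import ctrl
import numpy as np, cv2
def snap(n,tag):
    c=ctrl.camera(n); cv2.imwrite(f'pics/{tag}.png',c['color'][:,:,::-1]); np.savez(f'pics/{tag}.npz',**c); return c
def cloud(c):
    z=c['range_z'];h,w=z.shape;u,v=np.meshgrid(np.arange(w),np.arange(h));K=c['K']
    p=np.stack([(u-K[0,2])/K[0,0]*z,(v-K[1,2])/K[1,1]*z,z],-1)
    P=p@c['pose'][:3,:3].T+c['pose'][:3,3]; P[z==0]=np.nan; return P
E
python3 - <<'E'
from h import *
a=snap('scene','s0');b=snap('top','t0')
for c in(a,b): print(c['K'][0],c['pose'].round(3))
print(ctrl.get_obs())
E
```

```text
pics
[394.20239685   0.         251.28444055] [[-0.33   0.58  -0.745  1.211]
 [ 0.944  0.197 -0.264  0.153]
 [-0.007 -0.79  -0.613  0.607]
 [ 0.     0.     0.     1.   ]]
[424.31617452   0.         254.40176956] [[ 0.022 -0.995  0.096  0.485]
 [-1.    -0.023 -0.011 -0.101]
 [ 0.013 -0.095 -0.995  1.042]
 [ 0.     0.     0.     1.   ]]
{'time_s': 0.1, 'q': array([-1.52931265e+00,  1.81464165e-01,  1.60788567e+00,  4.32958655e-05,
        1.35379511e+00, -2.06338303e-01]), 'dq': array([ 0.00144593, -0.002556  , -0.00265363, -0.00083861, -0.00157126,
       -0.00168431]), 'joint_efforts': array([ 1.27684521e-03, -4.45876944e+01, -3.52238238e+01, -4.14619517e-04,
        4.18960350e-03,  1.94864988e-06]), 'eef_pos': array([ 0.1410323 , -0.55695281,  0.23848648]), 'eef_rot': array([-7.71766244e-04,  9.92333130e-01,  1.23589467e-01,  8.49677010e-05]), 'wrist_force': array([-0.46022543,  0.58499625,  0.1354759 ]), 'torque': array([0.00357362, 0.00742516, 0.06469671]), 'grasp_force': 0.0, 'opening': 0.998869453403882}
```

View pics/t0.png

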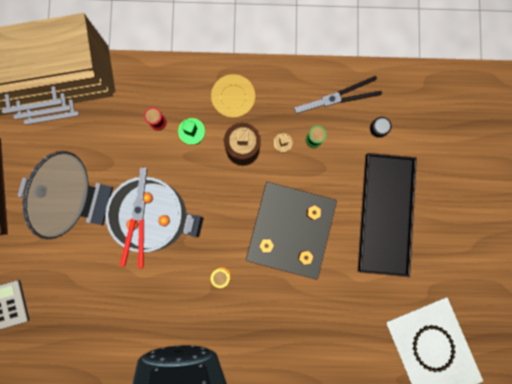

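View pics/s0.png

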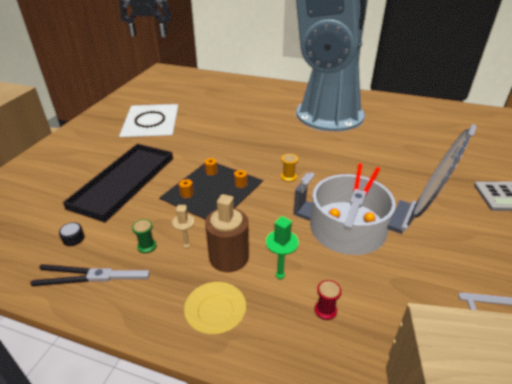

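The top view shows the tub at (145,213) with its lid to the left and the pliers across it, jaws up. The stand and stick are at (242,140), and three barrels sit at (315,212), (267,245) and (306,258). The tray is at (388,213), and the spools are red (154,117), green (317,134) and amber (220,278).

```bash
cat >> h.py <<'E'
def plane(c,uv,z):
    uv=np.atleast_2d(uv).astype(float);K=c['K']
    d=np.c_[(uv[:,0]-K[0,2])/K[0,0],(uv[:,1]-K[1,2])/K[1,1],np.ones(len(uv))]@c['pose'][:3,:3].T
    o=c['pose'][:3,3]; return (o+d*((z-o[2])/d[:,2])[:,None])
def fitc(p):
    A=np.c_[2*p[:,:2],np.ones(len(p))];s=np.linalg.lstsq(A,(p[:,:2]**2).sum(1),rcond=None)[0]
    return s[:2],np.sqrt(s[2]+s[:2]@s[:2])
E
python3 - <<'E'
from h import *
c=dict(np.load('pics/t0.npz'));P=cloud(c);hsv=cv2.cvtColor(c['color'],cv2.COLOR_RGB2HSV)
def roi(u0,u1,v0,v1,m):
    q=np.zeros(m.shape,bool);q[v0:v1,u0:u1]=1;return q&m
Z=P[...,2]
for n,(u,v) in dict(a=(315,212),b=(267,245),c=(306,258)).items():
    m=roi(u-14,u+14,v-14,v+14,(Z>.031)&(Z<.05));q=P[m];print('barrel',n,len(q),np.median(q[:,2]),(q[:,:2].min(0)+q[:,:2].max(0))/2,q[:,:2].mean(0))
m=roi(80,215,160,270,(abs(Z-.085)<.006));q=P[m]
for _ in range(6):
    ce,r=fitc(q);d=np.linalg.norm(q[:,:2]-ce,axis=1);q=q[abs(d-r)<.006]
print('rim',ce,r,len(q),np.median(q[:,2]))
# pliers
red=(hsv[...,1]>150)&((hsv[...,0]<6)|(hsv[...,0]>172))&(hsv[...,2]>120)
m=roi(110,160,210,275,red);print('handle',m.sum());q=P[m];print(q.mean(0),np.percentile(q[:,2],[10,50,90]))
m=roi(120,160,160,280,(Z>.088)&(Z<.12));q=P[m];print('pliers',len(q),np.percentile(q[:,2],[5,50,95]))
w,V=np.linalg.eigh(np.cov(q[:,:2].T));print(q.mean(0),V[:,1],np.degrees(np.arctan2(V[1,1],V[0,1])))
t=(q[:,:2]-q[:,:2].mean(0))@V[:,1];print(t.min(),t.max())
# stick
m=roi(215,270,110,170,Z>.135);q=P[m];print('handle',len(q),np.median(q[:,2]),q.mean(0),cv2.minAreaRect((q[:,:2]*1000).astype(np.float32)))
m=roi(215,270,110,175,(Z>.097)&(Z<.115));q=P[m];print('collar',len(q),np.median(q[:,2]),fitc(q[:,:2]) ,(q.min(0)+q.max(0))/2)
m=roi(350,425,140,290,(Z>.017)&(Z<.035));q=P[m];print('tray',np.median(q[:,2]),cv2.minAreaRect((q[:,:2]*1000).astype(np.float32)))
for n,(u,v) in dict(red=(154,117),gr=(317,134),am=(220,278),bl=(381,127),gst=(191,131),sm=(283,143)).items():
    m=roi(u-16,u+16,v-16,v+16,Z>.02);q=P[m];print(n,q[:,2].max(),(q.min(0)+q.max(0))/2)
# catch, lid
m=roi(183,210,205,245,(Z>.06));q=P[m];print('catch',q.mean(0),q.min(0),q.max(0))
m=roi(10,118,140,245,(Z>.1));q=P[m];print('lid',q.mean(0),q.min(0),q.max(0))
i=cv2.resize(c['color'][190:280,230:350],None,fx=5,fy=5,interpolation=cv2.INTER_CUBIC)
j=cv2.resize(c['color'][155:280,95:215],(480,500),interpolation=cv2.INTER_CUBIC)
k=cv2.resize(c['color'][110:175,210:275],(300,300),interpolation=cv2.INTER_CUBIC)
I=np.zeros((600,800,3),np.uint8);I[:450,:]=0
i=cv2.resize(i,(400,300));I[:300,:400]=i;I[300:,:300]=k;I[:500,400:800]=cv2.resize(j,(400,500))[:, :]
cv2.imwrite('pics/crop0.png',I[:,:,::-1])
E
```

```text
barrel a 125 0.0411196633691695 [ 0.54161186 -0.25373851] [ 0.54172381 -0.25302277]
barrel b 124 0.0413319251470563 [ 0.4614055  -0.14173186] [ 0.46127559 -0.14220576]
barrel c 132 0.04091957371280486 [ 0.43674477 -0.23511671] [ 0.43589536 -0.23471822]
rim [0.52765781 0.14678515] 0.08833464181376773 471 0.08492615600957365
handle 448
[nan nan nan] [nan nan nan]
pliers 997 [0.09232482 0.09794344 0.10133971]
[0.50955821 0.14760654 0.09759628] [-0.9975534   0.06990855] 175.99126512141387
-0.12091103551213878 0.10079531940550286
handle 138 0.1547112850731982 [ 0.69402645 -0.08135464  0.15376705] ((695.8796997070312, -81.35855102539062), (24.536855697631836, 21.72104835510254), 0.6259406805038452)
collar 894 0.10279418077951763 (array([ 0.69746818, -0.08028177]), np.float64(0.03156577269738979)) [ 0.69651482 -0.08055377  0.10494425]
tray 0.025020773148797693 ((543.337890625, -435.5060729980469), (122.61614227294922, 290.03399658203125), 85.8944091796875)
red 0.06550590447007054 [0.76000152 0.13265137 0.0428276 ]
gr 0.06627759186319326 [ 0.72458462 -0.25728819  0.04321045]
am 0.06676730044024926 [ 0.38610573 -0.03744135  0.06002763]
bl 0.036358644523553085 [ 0.75716212 -0.4184271   0.02845112]
gst 0.15432477629765318 [0.71441564 0.03465155 0.12552087]
sm 0.11536717448402156 [ 0.70101775 -0.17519049  0.09322725]
catch [0.50416314 0.02676818 0.08799278] [0.47988833 0.01105047 0.06011605] [0.52765855 0.04474643 0.10557318]
lid [0.55500152 0.27869049 0.20723781] [0.46846921 0.2449097  0.10001289] [0.64257214 0.30900706 0.29872703]
```

View pics/crop0.png

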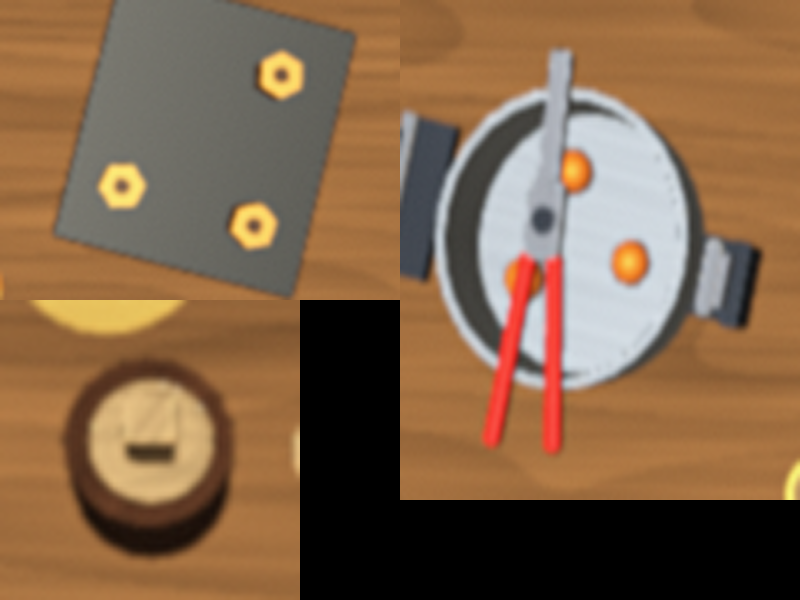

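The crop shows the hex beads with vertices roughly left and right. The pliers' pivot is at about (138,210) in the top view, with the jaws tip at (143.6,167.5). The stick's square handle is aligned with x/y.

```bash
cat >> h.py <<'E'
def psi():
    w,x,y,z=ctrl.get_obs()['eef_rot'];return 2*np.arctan2(y,x)
def need(x,y,z,deg=None,ref=None):
    o=ctrl.get_obs();p=psi();d=np.array([x,y,z])-o['eef_pos']
    a=p; 
    tw=0
    if deg is not None:
        tw=(p-np.radians(deg)+np.pi/2)%np.pi-np.pi/2; a=p
    X=np.array([np.cos(a),np.sin(a)]);Y=np.array([np.sin(a),-np.cos(a)])
    print('psi',np.degrees(p).round(1),'q6',o['q'][5].round(2),'pos',o['eef_pos'].round(4),'need',(np.array([d[:2]@X,d[:2]@Y,-d[2]])/.2).round(3),'twist',round(tw/1.5,3))
    b=p-tw;X=np.array([np.cos(b),np.sin(b)]);Y=np.array([np.sin(b),-np.cos(b)])
    print('  after twist need',(np.array([d[:2]@X,d[:2]@Y,-d[2]])/.2).round(3))
E
python3 - <<'E'
from h import *
from scipy.optimize import minimize
c=dict(np.load('pics/t0.npz'));P=cloud(c);Z=P[...,2];g=c['color'].astype(float)
# pliers
q=plane(c,[(137.9,210),(143.6,167.5),(131.3,265.7)],.099);print('piv,tip,han',q.round(4));d=q[1]-q[2];print(np.degrees(np.arctan2(d[1],d[0])))
# rim
m=np.zeros(Z.shape,bool);m[170:260,98:195]=1;m&=abs(Z-.085)<.004;q=P[m][:,:2]
f=lambda s:np.minimum(np.maximum(abs(np.linalg.norm(q-s,axis=1)-.082)-.003,0),.004).sum()
best=min((minimize(f,[.527+i,.147+j],method='Nelder-Mead') for i in(-.006,0,.006) for j in(-.008,-.004,0,.004)),key=lambda r:r.fun);print('tub',best.x,best.fun,len(q))
t=best.x
m=np.zeros(Z.shape,bool);m[140:245,10:118]=1;m&=Z>.13;L=P[m]
mid=(L.max(0)+L.min(0))/2;print('lidmid',mid,'yawY',np.degrees(np.arctan2(*(mid[:2]-t)[::-1])))
m=np.zeros(Z.shape,bool);m[205:245,183:210]=1;m&=Z>.07;q=P[m];r=cv2.minAreaRect((q[:,:2]*1000).astype(np.float32));print('catch',r,np.degrees(np.arctan2(*(t-np.array(r[0])/1000)[::-1])))
# hexagons: template fit on 'amber brightness' image in rectified plane z=.04
R=c['pose'][:3,:3];o=c['pose'][:3,3]
def px(W):
    k=(W-o)@R;return k[:,0]/k[:,2]*c['K'][0,0]+c['K'][0,2],k[:,1]/k[:,2]*c['K'][1,1]+c['K'][1,2]
sat=(g[...,0]-g[...,2]).astype(np.float32)
for b in[(.5417,-.2534),(.4613,-.1420),(.4363,-.2349)]:
    gx,gy=np.meshgrid(np.arange(-24,24.1,.5)/1000,np.arange(-24,24.1,.5)/1000)
    W=np.c_[gx.ravel()+b[0],gy.ravel()+b[1],np.full(gx.size,.040)];u,v=px(W)
    I=cv2.remap(sat,u.astype(np.float32).reshape(gx.shape),v.astype(np.float32).reshape(gx.shape),cv2.INTER_CUBIC)
    out=[]
    for th in range(0,60,3):
        n=[(np.cos(np.radians(th+60*k)),np.sin(np.radians(th+60*k))) for k in range(6)]
        for dx in np.arange(-5,5.1,1)/1000:
            for dy in np.arange(-5,5.1,1)/1000:
                h=np.max([(gx-dx)*a+(gy-dy)*bb for a,bb in n],0)
                T=1/(1+np.exp((h-.014)/.0008))
                rr=(gx-dx)**2+(gy-dy)**2>.007**2
                out.append((np.corrcoef(T[rr],I[rr])[0,1],th,dx,dy))
    s=max(out);print('flat normal deg',s[1],'corr',s[0],b[0]+s[2],b[1]+s[3],[round(max(o for o in out if o[1]==t)[0],4) for t in range(0,60,6)])
E
```

```text
piv,tip,han [[0.5347 0.1461 0.099 ]
 [0.6301 0.138  0.099 ]
 [0.4125 0.1546 0.099 ]]
-4.369783372168218
tub [0.5268783  0.13784051] 1.4271335116984565 959
lidmid [0.55552067 0.27905907 0.21439635] yawY 78.53462771403117
catch ((504.7016906738281, 28.074981689453125), (26.7133846282959, 49.161170959472656), 77.93334197998047) 78.57793271408545
flat normal deg 27 corr 0.9411338350092608 0.5427 -0.2534 [np.float64(0.9205), np.float64(0.9236), np.float64(0.9293), np.float64(0.9358), np.float64(0.9403), np.float64(0.9408), np.float64(0.9373), np.float64(0.9314), np.float64(0.9253), np.float64(0.9212)]
flat normal deg 3 corr 0.9546676826343592 0.4623 -0.142 [np.float64(0.954), np.float64(0.954), np.float64(0.9492), np.float64(0.9418), np.float64(0.9347), np.float64(0.9307), np.float64(0.9308), np.float64(0.9349), np.float64(0.9418), np.float64(0.9492)]
flat normal deg 12 corr 0.9493790340174443 0.4363 -0.2349 [np.float64(0.9415), np.float64(0.947), np.float64(0.9494), np.float64(0.9471), np.float64(0.9414), np.float64(0.9349), np.float64(0.9302), np.float64(0.9287), np.float64(0.9305), np.float64(0.9352)]
```

```bash
python3 -c "
from h import *
need(.535,.146,.17,-4.4)"
```

```text
psi 14.2 q6 -0.21 pos [ 0.141  -0.557   0.2385] need [ 2.772 -2.924  0.342] twist 0.216
  after twist need [ 1.694 -3.656  0.342]
```

```bash
python3 -m handwheel '[[[0,0,0,0.216],[0,0,0,0.216],[0,0,0,0.216]]]' 60
python3 -m handwheel '[[[0.424,-0.914,0,0],[0.424,-0.914,0,0],[0.424,-0.914,0,0],[0.424,-0.914,0,0]]]'
python3 -m handwheel '[[[0.424,-0.914,0,0],[0.424,-0.914,0,0],[0.424,-0.914,0,0],[0.424,-0.914,0,0]]]'
python3 -m handwheel '[[[0.424,-0.914,0,0],[0.424,-0.914,0,0],[0.424,-0.914,0,0],[0.424,-0.914,0,0]]]'
python3 -m handwheel '[[[0.424,-0.914,0,0],[0.424,-0.914,0,0],[0.424,-0.914,0,0],[0.424,-0.914,0,0],[0.424,-0.914,0.34,0],[0.424,-0.914,0.34,0],[0.424,-0.914,0.34,0]]]'
python3 -c "
from h import *
need(.535,.146,.091,-4.4)"
```

```text
time_s: 0.48
eef_pos: [0.141, -0.5572, 0.2388]
eef_rot: [-0.0, 0.999, -0.037, -0.0]
wrist_force: [0.5, -0.5, -0.6]
opening: 0.701
grasp_force: 0.0
time_s: 0.98
eef_pos: [0.2408, -0.3787, 0.2391]
eef_rot: [-0.0, 0.999, -0.035, 0.0]
wrist_force: [-0.6, 0.0, -0.4]
opening: 0.702
grasp_force: 0.0
time_s: 1.48
eef_pos: [0.3391, -0.2038, 0.2394]
eef_rot: [0.0, 0.999, -0.035, 0.0]
wrist_force: [0.3, -0.4, 0.4]
opening: 0.701
grasp_force: 0.0
time_s: 1.98
eef_pos: [0.4379, -0.0283, 0.2393]
eef_rot: [0.0, 0.999, -0.035, 0.0]
wrist_force: [0.8, -1.0, -0.4]
opening: 0.703
grasp_force: 0.0
time_s: 2.85
eef_pos: [0.5353, 0.1443, 0.1719]
eef_rot: [0.0, 0.999, -0.039, -0.0]
wrist_force: [0.4, -0.2, 0.3]
opening: 0.702
grasp_force: 0.0
psi -4.4 q6 1.7 pos [0.5353 0.1443 0.1719] need [-0.002 -0.008  0.404] twist -0.001
  after twist need [-0.002 -0.008  0.404]
```

```bash
python3 -m handwheel '[[[0,-0.008,0.2,0],[0,-0.008,0.404,0],[0,-0.008,0.404,0],[0,-0.008,0.404,0]]]'
python3 -m handwheel '[[[0,0,0,0],[0,0,0,0],[0,0,0,0],[0,0,0,0],[0,0,0,0],[0,0,0,0]]]' 10
python3 -m handwheel '[[[0,0,-0.1,0],[0,0,-0.2,0],[0,0,-0.4,0],[0,0,-0.5,0],[0,0,-0.5,0],[0,0,-0.5,0]]]'
python3 -c "
from h import *
snap('scene','s1');snap('top','t1')
need(.559,-.4365,.13,-4.1)"
```

```text
time_s: 3.35
eef_pos: [0.5371, 0.1471, 0.0934]
eef_rot: [-0.0, 0.999, -0.038, 0.002]
wrist_force: [1.0, 0.5, 1.1]
opening: 0.703
grasp_force: 0.0
time_s: 4.1
eef_pos: [0.5363, 0.1475, 0.0924]
eef_rot: [-0.0, 0.999, -0.038, 0.002]
wrist_force: [-0.9, 0.1, 5.8]
opening: 0.26
grasp_force: 59.3
time_s: 4.85
eef_pos: [0.5343, 0.1474, 0.1895]
eef_rot: [0.0, 0.999, -0.038, -0.001]
wrist_force: [0.2, -0.2, -1.1]
opening: 0.266
grasp_force: 59.2
psi -4.4 q6 1.7 pos [0.5341 0.1473 0.189 ] need [0.346 2.901 0.295] twist -0.003
  after twist need [0.333 2.903 0.295]
```

View pics/s1.png

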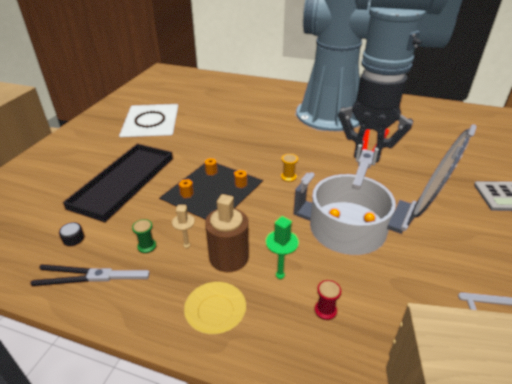

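The pliers are lifted clear of the tub at (368,160) and held by the pivot.

```bash
python3 -m handwheel '[[[0.115,0.967,0,0],[0.115,0.967,0,0],[0.115,0.967,0,0],[0.115,0.967,0,0],[0.115,0.967,0,0]]]'
python3 -m handwheel '[[[0.115,0.967,0,0],[0.115,0.967,0,0],[0.115,0.967,0,0],[0.115,0.967,0,0],[0.115,0.967,0,0]]]'
python3 -m handwheel '[[[0.115,0.967,0,0],[0.115,0.967,0,0],[0.115,0.967,0,0],[0.115,0.967,0,0],[0.115,0.967,0,0],[0.115,0.967,0,0]]]'
python3 - <<'E'
from h import *
c=snap('top','t2');s=snap('scene','s2')
need(.559,-.4365,.016,-4.1)
g=cv2.cvtColor(s['color'],cv2.COLOR_RGB2HSV);P=cloud(s)
red=(g[...,1]>150)&((g[...,0]<6)|(g[...,0]>172))&(g[...,2]>120)&(P[...,2]>.1);q=P[red];print(red.sum())
if len(q):
  o=np.argsort(q[:,0]);print(q[o[:5]].round(3),q[o[-5:]].round(3))
m=(P[...,2]>.15)&(P[...,0]>.57)&(P[...,1]<-.35);q=P[m];print(len(q))
if len(q): 
  for a in np.arange(.57,.68,.02):
    k=q[(q[:,0]>=a)&(q[:,0]<a+.02)]
    if len(k):print(a,k.mean(0).round(4),k[:,2].max())
cv2.imwrite('pics/c2.png',np.hstack([cv2.resize(s['color'][20:260,40:220],(400,533)),cv2.resize(c['color'][120:290,330:470],(400,533))])[:,:,::-1])
E
```

```text
time_s: 5.58
eef_pos: [0.5427, -0.0472, 0.1895]
eef_rot: [-0.001, 0.999, -0.039, -0.001]
wrist_force: [-0.3, 0.4, -1.1]
opening: 0.263
grasp_force: 59.4
time_s: 6.2
eef_pos: [0.5515, -0.2402, 0.1897]
eef_rot: [-0.001, 0.999, -0.038, -0.001]
wrist_force: [-0.3, -0.0, -1.2]
opening: 0.261
grasp_force: 59.6
time_s: 6.95
eef_pos: [0.5606, -0.4335, 0.1904]
eef_rot: [-0.001, 0.999, -0.037, -0.0]
wrist_force: [0.1, 1.3, -0.5]
opening: 0.263
grasp_force: 59.8
psi -4.2 q6 0.82 pos [ 0.5605 -0.4341  0.1908] need [-0.006  0.012  0.874] twist -0.001
  after twist need [-0.006  0.012  0.874]
252
[[ 0.442 -0.444  0.195]
 [ 0.442 -0.402  0.194]
 [ 0.443 -0.438  0.194]
 [ 0.443 -0.44   0.197]
 [ 0.446 -0.437  0.193]] [[ 0.565 -0.39   0.233]
 [ 0.568 -0.391  0.231]
 [ 0.569 -0.394  0.229]
 [ 0.573 -0.39   0.234]
 [ 0.574 -0.392  0.232]]
3515
0.57 [ 0.5781 -0.4118  0.3202] 0.4456279500138624
0.59 [ 0.5962 -0.4269  0.3766] 0.44649048709650274
0.61 [ 0.619  -0.4317  0.2214] 0.4241660925679184
0.63 [ 0.64   -0.4341  0.1926] 0.196886940880019
0.65 [ 0.655  -0.4364  0.1909] 0.19646266889625313
```

View pics/c2.png

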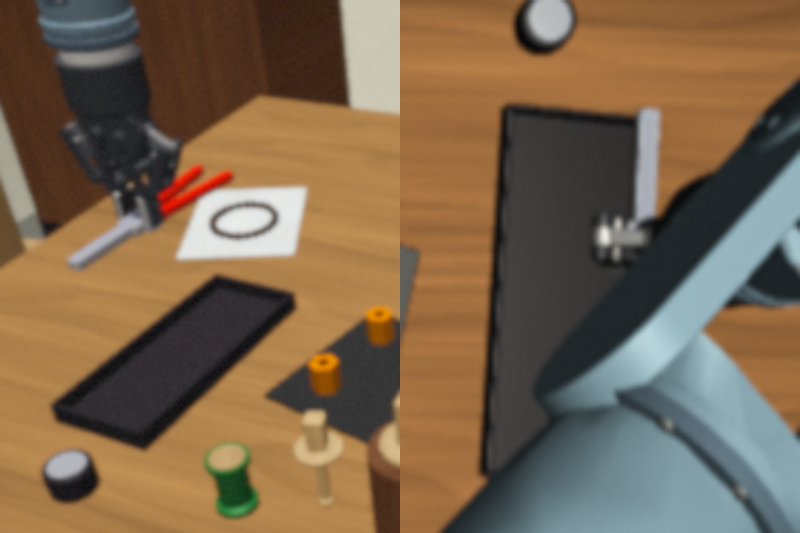

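The pliers hang level over the tray (left crop). The offset in the right crop is parallax.

```bash
python3 -m handwheel '[[[-0.006,0.012,0.25,0],[-0.006,0.012,0.5,0],[-0.006,0.012,0.7,0],[-0.006,0.012,0.8,0],[-0.006,0.012,0.85,0],[-0.006,0.012,0.876,0],[-0.006,0.012,0.876,0]]]'
python3 -m handwheel '[[[0,0,0,0],[0,0,0,0],[0,0,0,0],[0,0,0,0]]]' 42
python3 -m handwheel '[[[0,0,-0.2,0],[0,0,-0.4,0],[0,0,-0.6,0],[0,0,-0.6,0],[0,0,-0.6,0]]]' 50
python3 -c "
from h import *
need(.5422,-.2534,.12,27-90)"
```

```text
time_s: 7.92
eef_pos: [0.5589, -0.4393, 0.0165]
eef_rot: [0.001, 0.999, -0.038, 0.001]
wrist_force: [0.4, 0.2, -1.0]
opening: 0.262
grasp_force: 59.8
time_s: 8.43
eef_pos: [0.5584, -0.4388, 0.0155]
eef_rot: [0.0, 0.999, -0.038, 0.0]
wrist_force: [0.1, 0.5, 0.4]
opening: 0.492
grasp_force: 0.0
time_s: 9.05
eef_pos: [0.558, -0.4383, 0.1348]
eef_rot: [-0.0, 0.999, -0.038, -0.0]
wrist_force: [-0.8, 0.1, -1.3]
opening: 0.585
grasp_force: 0.0
psi -4.4 q6 0.81 pos [ 0.558  -0.4383  0.1348] need [-0.149 -0.916  0.074] twist 0.682
  after twist need [-0.86  -0.349  0.074]
```

```bash
cat >> h.py <<'E'
def beads(c=None,lo=.031,hi=.047):
    c=c or ctrl.camera('top');P=cloud(c);h=cv2.cvtColor(c['color'],cv2.COLOR_RGB2HSV)
    m=((P[...,2]>lo)&(P[...,2]<hi)&(h[...,1]>90)&(h[...,0]>8)&(h[...,0]<32)&(h[...,2]>120)&(P[...,0]>.3)&(P[...,0]<.68)).astype(np.uint8)
    n,l,s,_=cv2.connectedComponentsWithStats(m)
    for i in range(1,n):
        if s[i,4]>25: q=P[l==i];print('bead',s[i,4],q.mean(0).round(4),((q.min(0)+q.max(0))/2).round(4))
E
python3 -m handwheel '[[[-0.1,-0.9,0,-0.015],[-0.15,-0.916,0,-0.015],[-0.15,-0.916,0,-0.015],[-0.15,-0.916,0,-0.015],[-0.15,-0.916,0,-0.015]]]'
python3 - <<'E'
from h import *
c=snap('top','t3');beads(c);need(.542,-.2532,.021,-3)
P=cloud(c)
s=snap('scene','s3');P=cloud(s);g=cv2.cvtColor(s['color'],cv2.COLOR_RGB2HSV)
red=(g[...,1]>150)&((g[...,0]<6)|(g[...,0]>172))&(g[...,2]>120)&(P[...,1]<-.3);q=P[red];print('handles',red.sum(),q.min(0),q.max(0))
E
```

```text
time_s: 9.68
eef_pos: [0.5421, -0.2536, 0.1343]
eef_rot: [-0.0, 1.0, -0.027, -0.001]
wrist_force: [-0.5, -0.3, 0.8]
opening: 0.587
grasp_force: 0.0
bead 41 [0.5692 0.147  0.0334] [0.5684 0.1465 0.0337]
bead 50 [0.5155 0.1029 0.0338] [0.5148 0.1031 0.0347]
bead 48 [0.504  0.1791 0.0335] [0.5047 0.1783 0.0342]
bead 82 [ 0.4637 -0.1386  0.0412] [ 0.4614 -0.1394  0.0415]
bead 65 [ 0.4413 -0.238   0.0408] [ 0.4404 -0.2372  0.0407]
psi -3.1 q6 0.99 pos [ 0.5423 -0.2544  0.1346] need [-0.002 -0.006  0.568] twist -0.001
  after twist need [-0.002 -0.006  0.568]
handles 378 [ 0.41598219 -0.4703427   0.00300722] [ 0.54321499 -0.40363286  0.02208686]
```

```bash
python3 -m handwheel '[[[0,-0.006,0.3,0],[0,-0.006,0.5,0],[0,-0.006,0.568,0],[0,-0.006,0.568,0],[0,-0.006,0.568,0]]]'
python3 -m handwheel '[[[0,0,0,0],[0,0,0,0],[0,0,0,0],[0,0,0,0]]]' 15
python3 -m handwheel '[[[0,0,-0.2,0],[0,0,-0.4,0],[0,0,-0.7,0],[0,0,-0.7,0],[0,0,-0.7,0]]]'
python3 -c "
from h import *
need(.54,.125,.16,-3)"
```

```text
time_s: 10.4
eef_pos: [0.5437, -0.2539, 0.0236]
eef_rot: [0.001, 1.0, -0.027, 0.001]
wrist_force: [0.3, -0.0, -0.1]
opening: 0.587
grasp_force: 0.0
time_s: 10.9
eef_pos: [0.5437, -0.2534, 0.0237]
eef_rot: [0.001, 1.0, -0.027, 0.001]
wrist_force: [-0.4, -0.6, 6.0]
opening: 0.314
grasp_force: 59.7
time_s: 11.52
eef_pos: [0.5423, -0.2523, 0.1619]
eef_rot: [0.0, 1.0, -0.027, 0.0]
wrist_force: [-0.6, -1.2, -1.0]
opening: 0.313
grasp_force: 59.0
psi -3.1 q6 0.99 pos [ 0.5423 -0.2523  0.1619] need [-0.112 -1.883  0.01 ] twist -0.001
  after twist need [-0.11  -1.884  0.01 ]
```

```bash
python3 -m handwheel '[[[-0.055,-0.942,0,0],[-0.055,-0.942,0,0],[-0.055,-0.942,0,0],[-0.055,-0.942,0,0],[-0.055,-0.942,0,0]]]'
python3 -m handwheel '[[[-0.055,-0.942,0,0],[-0.055,-0.942,0,0],[-0.055,-0.942,0,0],[-0.055,-0.942,0,0],[-0.055,-0.942,0.25,0],[-0.055,-0.942,0.5,0],[-0.055,-0.942,0.5,0],[-0.055,-0.942,0.5,0]]]'
python3 -m handwheel '[[[0,0,0,0],[0,0,0,0],[0,0,0,0],[0,0,-0.3,0],[0,0,-0.55,0],[0,0,-0.55,0]]]' 50
python3 -c "
from h import *
need(.462,-.1405,.15,-27)
beads()"
```

```text
time_s: 12.15
eef_pos: [0.5408, -0.0635, 0.1604]
eef_rot: [-0.0, 1.0, -0.026, -0.001]
wrist_force: [-0.4, -0.6, -0.2]
opening: 0.313
grasp_force: 59.2
time_s: 13.15
eef_pos: [0.542, 0.1236, 0.0629]
eef_rot: [0.0, 1.0, -0.028, 0.001]
wrist_force: [1.1, 0.0, 0.1]
opening: 0.311
grasp_force: 59.3
time_s: 13.9
eef_pos: [0.544, 0.1252, 0.1771]
eef_rot: [-0.0, 1.0, -0.027, 0.005]
wrist_force: [0.1, -0.3, -0.0]
opening: 0.585
grasp_force: 0.0
psi -3.0 q6 1.64 pos [0.544  0.1252 0.1771] need [-0.339  1.348  0.136] twist 0.279
  after twist need [0.238 1.37  0.136]
bead 28 [0.5328 0.1238 0.0408] [0.5327 0.1247 0.0402]
bead 53 [0.5156 0.1031 0.0336] [0.5159 0.1032 0.0341]
bead 47 [0.5041 0.1784 0.0339] [0.5035 0.1789 0.0339]
bead 125 [ 0.4613 -0.1422  0.0414] [ 0.4615 -0.1417  0.0413]
bead 131 [ 0.4359 -0.2346  0.041 ] [ 0.4366 -0.2352  0.0395]
```

```bash
python3 -m handwheel '[[[0,0,0,0.279],[0,0,0,0.279],[0,0,0,0.279]]]'
python3 -m handwheel '[[[0.12,0.687,0,0],[0.12,0.687,0,0],[0.12,0.687,0,0],[0.12,0.687,0,0]]]'
python3 -m handwheel '[[[0.12,0.687,0,0],[0.12,0.687,0,0],[0.12,0.687,0,0],[0.12,0.687,0.1,0],[0.12,0.687,0.13,0],[0.12,0.687,0.13,0]]]'
python3 -c "
from h import *
need(.4615,-.142,.021,-27)
beads()"
```

```text
time_s: 14.32
eef_pos: [0.5394, 0.125, 0.1699]
eef_rot: [0.0, 0.972, -0.235, -0.002]
wrist_force: [0.0, -0.1, -0.7]
opening: 0.587
grasp_force: 0.0
time_s: 14.82
eef_pos: [0.4989, -0.0087, 0.1708]
eef_rot: [-0.0, 0.972, -0.235, -0.001]
wrist_force: [-0.6, 0.8, 0.4]
opening: 0.585
grasp_force: 0.0
time_s: 15.58
eef_pos: [0.4585, -0.1402, 0.1451]
eef_rot: [-0.0, 0.972, -0.233, -0.001]
wrist_force: [0.4, -0.9, 0.6]
opening: 0.583
grasp_force: 0.0
psi -27.0 q6 1.5 pos [ 0.4585 -0.1402  0.1451] need [0.017 0.001 0.621] twist 0.0
  after twist need [0.017 0.001 0.621]
bead 45 [0.5686 0.1469 0.0339] [0.5696 0.1469 0.0341]
bead 127 [0.5427 0.1239 0.0407] [0.5434 0.1245 0.0391]
bead 53 [0.5155 0.1031 0.0332] [0.5148 0.1031 0.0339]
bead 43 [0.5037 0.1778 0.034 ] [0.5047 0.178  0.0345]
```

```bash
python3 -m handwheel '[[[0.017,0,0.3,0],[0.017,0,0.5,0],[0.017,0,0.621,0],[0.017,0,0.621,0],[0.017,0,0.621,0]]]'
python3 -m handwheel '[[[0,0,0,0],[0,0,0,0],[0,0,0,0],[0,0,0,0]]]' 15
python3 -m handwheel '[[[0,0,-0.2,0],[0,0,-0.4,0],[0,0,-0.7,0],[0,0,-0.7,0],[0,0,-0.7,0]]]'
python3 -c "
from h import *
need(.485,.135,.16,-27)"
```

```text
time_s: 16.25
eef_pos: [0.4626, -0.1435, 0.0228]
eef_rot: [0.0, 0.972, -0.234, 0.001]
wrist_force: [0.1, -0.4, -0.4]
opening: 0.587
grasp_force: 0.0
time_s: 16.75
eef_pos: [0.4628, -0.1439, 0.0232]
eef_rot: [0.0, 0.972, -0.234, 0.002]
wrist_force: [0.7, 0.8, 7.6]
opening: 0.315
grasp_force: 59.5
time_s: 17.38
eef_pos: [0.4613, -0.1431, 0.1616]
eef_rot: [0.0, 0.972, -0.234, 0.0]
wrist_force: [-0.9, 0.5, -1.0]
opening: 0.314
grasp_force: 59.0
psi -27.1 q6 1.5 pos [ 0.4613 -0.1431  0.1616] need [-0.527 -1.292  0.008] twist -0.001
  after twist need [-0.526 -1.293  0.008]
```

```bash
python3 -m handwheel '[[[-0.243,-0.672,0,0],[-0.243,-0.672,0,0],[-0.243,-0.672,0,0],[-0.243,-0.672,0,0]]]'
python3 -m handwheel '[[[-0.243,-0.672,0,0],[-0.243,-0.672,0,0],[-0.243,-0.672,0,0],[-0.243,-0.672,0,0],[-0.243,-0.672,0.25,0],[-0.243,-0.672,0.5,0],[-0.243,-0.672,0.5,0],[-0.243,-0.672,0.5,0]]]'
python3 -m handwheel '[[[0,0,0,0],[0,0,0,0],[0,0,0,0],[0,0,-0.3,0],[0,0,-0.55,0],[0,0,-0.55,0]]]' 50
python3 -c "
from h import *
need(.436,-.2347,.16,-18)
beads()"
```

```text
time_s: 17.88
eef_pos: [0.478, 0.0002, 0.1597]
eef_rot: [-0.0, 0.973, -0.233, -0.002]
wrist_force: [-0.3, 0.0, -0.9]
opening: 0.312
grasp_force: 59.2
time_s: 18.88
eef_pos: [0.4982, 0.1392, 0.0628]
eef_rot: [-0.0, 0.972, -0.235, 0.001]
wrist_force: [0.2, -0.2, 0.8]
opening: 0.317
grasp_force: 59.3
time_s: 19.62
eef_pos: [0.5004, 0.1408, 0.1766]
eef_rot: [-0.001, 0.972, -0.234, 0.005]
wrist_force: [0.5, 1.1, -0.7]
opening: 0.588
grasp_force: 0.0
psi -27.0 q6 2.09 pos [0.5004 0.1408 0.1766] need [0.566 1.819 0.083] twist -0.105
  after twist need [0.274 1.885 0.083]
bead 46 [0.5686 0.1448 0.0333] [0.5685 0.1447 0.0351]
bead 127 [0.5426 0.1239 0.0407] [0.5433 0.1243 0.0388]
bead 52 [0.5155 0.1026 0.0334] [0.5159 0.103  0.034 ]
bead 89 [0.5008 0.1368 0.0405] [0.4987 0.1396 0.0382]
bead 132 [ 0.4361 -0.2346  0.0409] [ 0.4368 -0.2348  0.0389]
```

```bash
python3 -m handwheel '[[[0,0,0,-0.105],[0,0,0,-0.105]]]'
python3 -m handwheel '[[[0.137,0.943,0,0],[0.137,0.943,0,0],[0.137,0.943,0,0],[0.137,0.943,0,0],[0.137,0.943,0,0]]]'
python3 -m handwheel '[[[0.137,0.943,0,0],[0.137,0.943,0,0],[0.137,0.943,0,0],[0.137,0.943,0.08,0],[0.137,0.943,0.08,0],[0.137,0.943,0.08,0]]]'
python3 -c "
from h import *
need(.4363,-.2347,.021,-18)
beads()"
```

```text
time_s: 19.92
eef_pos: [0.4961, 0.1404, 0.1701]
eef_rot: [0.0, 0.988, -0.157, -0.001]
wrist_force: [0.8, 0.1, -0.3]
opening: 0.589
grasp_force: 0.0
time_s: 20.55
eef_pos: [0.4644, -0.0473, 0.1708]
eef_rot: [-0.0, 0.987, -0.158, -0.001]
wrist_force: [-0.6, 1.0, -0.2]
opening: 0.585
grasp_force: 0.0
time_s: 21.3
eef_pos: [0.4329, -0.233, 0.1551]
eef_rot: [-0.001, 0.988, -0.155, -0.0]
wrist_force: [0.2, 0.1, 0.4]
opening: 0.581
grasp_force: 0.0
psi -17.9 q6 1.15 pos [ 0.4329 -0.233   0.1551] need [0.019 0.003 0.671] twist 0.001
  after twist need [0.019 0.003 0.671]
bead 49 [0.5689 0.1456 0.0333] [0.5696 0.1458 0.0341]
bead 127 [0.5428 0.124  0.0404] [0.5433 0.1244 0.0384]
bead 51 [0.5147 0.1032 0.0335] [0.5147 0.1019 0.0347]
bead 47 [0.5039 0.1795 0.0332] [0.5047 0.1804 0.0341]
bead 120 [0.4984 0.1394 0.0404] [0.4984 0.1394 0.038 ]
```

```bash
python3 -m handwheel '[[[0.019,0,0.3,0],[0.019,0,0.5,0],[0.019,0,0.671,0],[0.019,0,0.671,0],[0.019,0,0.671,0]]]'
python3 -m handwheel '[[[0,0,0,0],[0,0,0,0],[0,0,0,0],[0,0,0,0]]]' 15
python3 -m handwheel '[[[0,0,-0.2,0],[0,0,-0.4,0],[0,0,-0.7,0],[0,0,-0.7,0],[0,0,-0.7,0]]]'
python3 -c "
from h import *
need(.535,.16,.16,-18)"
```

```text
time_s: 21.98
eef_pos: [0.4372, -0.2365, 0.0227]
eef_rot: [0.0, 0.988, -0.156, 0.001]
wrist_force: [0.5, -0.1, 0.5]
opening: 0.585
grasp_force: 0.0
time_s: 22.48
eef_pos: [0.4375, -0.2374, 0.0233]
eef_rot: [0.001, 0.988, -0.157, 0.002]
wrist_force: [0.9, 1.6, 6.9]
opening: 0.316
grasp_force: 59.6
time_s: 23.1
eef_pos: [0.4361, -0.2364, 0.1617]
eef_rot: [0.0, 0.988, -0.157, 0.0]
wrist_force: [1.0, 1.0, -0.9]
opening: 0.315
grasp_force: 59.0
psi -18.0 q6 1.15 pos [ 0.4361 -0.2364  0.1617] need [-0.143 -2.038  0.008] twist -0.0
  after twist need [-0.142 -2.038  0.008]
```

```bash
python3 -m handwheel '[[[-0.048,-0.679,0,0],[-0.048,-0.679,0,0],[-0.048,-0.679,0,0],[-0.048,-0.679,0,0]]]'
python3 -m handwheel '[[[-0.048,-0.679,0,0],[-0.048,-0.679,0,0],[-0.048,-0.679,0,0],[-0.048,-0.679,0,0]]]'
python3 -m handwheel '[[[-0.048,-0.679,0,0],[-0.048,-0.679,0,0],[-0.048,-0.679,0,0],[-0.048,-0.679,0,0],[-0.048,-0.679,0.25,0],[-0.048,-0.679,0.5,0],[-0.048,-0.679,0.5,0],[-0.048,-0.679,0.5,0]]]'
python3 -m handwheel '[[[0,0,0,0],[0,0,0,0],[0,0,0,0],[0,0,-0.3,0],[0,0,-0.6,0],[0,0,-0.7,0],[0,0,-0.7,0]]]' 45
python3 - <<'E'
from h import *
c=snap('top','t4');beads(c)
P=cloud(c);Z=P[...,2]
m=np.zeros(Z.shape,bool);m[110:170,215:270]=1
q=P[m&(Z>.135)];print('handle',(q.min(0)+q.max(0))/2,q.mean(0))
s=snap('scene','s4');P=cloud(s);Z=P[...,2];g=s['color'].astype(int)
wood=(g[...,0]>180)&(Z>.128)&(Z<.152)&(P[...,0]>.6)&(P[...,1]<-.04)&(P[...,1]>-.13);q=P[wood];print('scene handle',len(q),q.min(0),q.max(0))
need(.6955,-.081,.21,0)
I=np.hstack([cv2.resize(s['color'][180:275,190:290],(400,380),interpolation=2),cv2.resize(s['color'][130:260,290:420],(400,380),interpolation=2)])
cv2.imwrite('pics/c4.png',I[:,:,::-1])
E
```

```text
time_s: 23.6
eef_pos: [0.4683, -0.1035, 0.1601]
eef_rot: [-0.0, 0.988, -0.156, -0.001]
wrist_force: [0.1, -0.2, -0.5]
opening: 0.312
grasp_force: 59.3
time_s: 24.1
eef_pos: [0.5018, 0.027, 0.1607]
eef_rot: [0.0, 0.988, -0.157, -0.0]
wrist_force: [-0.2, -1.2, -1.1]
opening: 0.315
grasp_force: 59.4
time_s: 25.1
eef_pos: [0.536, 0.1585, 0.0629]
eef_rot: [-0.0, 0.988, -0.158, 0.001]
wrist_force: [0.7, 0.1, 1.2]
opening: 0.31
grasp_force: 59.4
time_s: 25.98
eef_pos: [0.5361, 0.1602, 0.2037]
eef_rot: [-0.001, 0.988, -0.156, 0.002]
wrist_force: [0.2, 0.5, -0.5]
opening: 0.53
grasp_force: 0.0
bead 44 [0.5684 0.1457 0.0336] [0.5685 0.1458 0.0342]
bead 127 [0.5429 0.124  0.0405] [0.5436 0.1243 0.0392]
bead 85 [0.5358 0.1548 0.0406] [0.5356 0.1574 0.0383]
bead 55 [0.5162 0.1032 0.0333] [0.516  0.1031 0.0341]
bead 32 [0.5018 0.1794 0.0336] [0.5023 0.1794 0.0346]
bead 120 [0.4985 0.1395 0.0407] [0.4984 0.1394 0.039 ]
handle [ 0.69565727 -0.08139198  0.14760158] [ 0.6939984  -0.08136368  0.15346655]
scene handle 4 [ 0.70369413 -0.08589389  0.15084237] [ 0.71014679 -0.07058968  0.15193202]
psi -18.0 q6 1.96 pos [0.5341 0.1599 0.2003] need [ 1.14   0.896 -0.049] twist -0.21
  after twist need [ 0.807  1.205 -0.049]
```

View pics/c4.png

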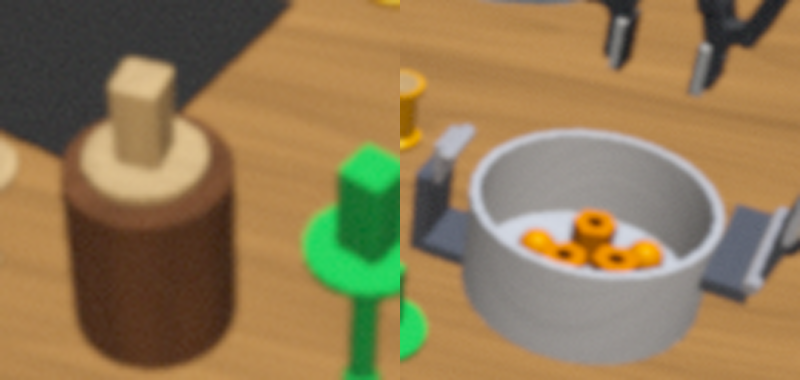

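The stick stands by its collar in the brown stand. All three barrels stand in the tub with the balls.

```bash
python3 -m handwheel '[[[0,0,0,-0.21],[0,0,0,-0.21],[0,0,0,-0.21]]]'
python3 -m handwheel '[[[0.4,0.6,-0.05,0],[0.4,0.6,-0.05,0],[0.4,0.6,-0.05,0],[0.4,0.6,-0.05,0]]]'
python3 -m handwheel '[[[0.4,0.6,0,0],[0.4,0.6,0,0],[0.4,0.6,0,0],[0.4,0.6,0,0],[0.4,0.6,0,0]]]'
python3 - <<'E'
from h import *
s=dict(np.load('pics/s4.npz'))
p=plane(s,[(190+x/4,180+y/4) for x,y in((128,57),(175,67),(162,92),(110,80))],.154)
print(p.round(4),p.mean(0))
for i in range(4):
    d=p[(i+1)%4]-p[i];print(np.degrees(np.arctan2(d[1],d[0])),np.hypot(*d[:2]))
need(.6955,-.081,.119,0)
E
```

```text
time_s: 26.45
eef_pos: [0.5337, 0.1598, 0.1991]
eef_rot: [0.0, 1.0, -0.0, -0.002]
wrist_force: [0.4, 0.5, -0.1]
opening: 0.531
grasp_force: 0.0
time_s: 26.95
eef_pos: [0.6146, 0.0391, 0.21]
eef_rot: [-0.0, 1.0, -0.002, -0.001]
wrist_force: [-0.2, 1.2, -0.3]
opening: 0.53
grasp_force: 0.0
time_s: 27.58
eef_pos: [0.6939, -0.0776, 0.2109]
eef_rot: [-0.001, 1.0, 0.001, -0.001]
wrist_force: [0.0, -0.1, 0.3]
opening: 0.529
grasp_force: 0.0
[[ 0.6877 -0.0908  0.154 ]
 [ 0.6876 -0.0675  0.154 ]
 [ 0.7063 -0.0665  0.154 ]
 [ 0.706  -0.0921  0.154 ]] [ 0.69690818 -0.07921427  0.154     ]
90.21473586074796 0.023348638026494145
3.0289412048919 0.01873887451378623
-90.79709890282788 0.025603711846426562
176.04651160089884 0.018312579033048556
psi 0.1 q6 1.29 pos [ 0.6939 -0.0776  0.2109] need [0.008 0.017 0.459] twist 0.001
  after twist need [0.008 0.017 0.459]
```

```bash
python3 -m handwheel '[[[0.013,0.014,0.2,0],[0.013,0.014,0.35,0],[0.013,0.014,0.42,0],[0.013,0.014,0.456,0],[0.013,0.014,0.456,0],[0.013,0.014,0.456,0]]]'
python3 -m handwheel '[[[0,0,0,0],[0,0,0,0],[0,0,0,0],[0,0,0,0],[0,0,0,0]]]' 10
python3 -m handwheel '[[[0,0,-0.1,0],[0,0,-0.25,0],[0,0,-0.4,0],[0,0,-0.55,0],[0,0,-0.63,0],[0,0,-0.63,0],[0,0,-0.63,0]]]'
python3 - <<'E'
from h import *
s=snap('scene','s5')
need(.527,.138,.24,0)
cv2.imwrite('pics/c5.png',cv2.resize(s['color'][90:290,170:350],(540,600),interpolation=2)[:,:,::-1])
E
```

```text
time_s: 28.32
eef_pos: [0.6983, -0.0829, 0.1216]
eef_rot: [0.0, 1.0, 0.0, 0.001]
wrist_force: [0.2, -0.8, -0.2]
opening: 0.526
grasp_force: 0.0
time_s: 28.95
eef_pos: [0.6982, -0.0832, 0.1213]
eef_rot: [0.0, 1.0, 0.0, 0.001]
wrist_force: [-0.6, 0.4, 5.1]
opening: 0.273
grasp_force: 59.5
time_s: 29.82
eef_pos: [0.6967, -0.0826, 0.2444]
eef_rot: [-0.0, 1.0, 0.0, -0.001]
wrist_force: [0.3, -0.7, -1.7]
opening: 0.272
grasp_force: 58.9
psi 0.0 q6 1.28 pos [ 0.6966 -0.0826  0.2441] need [-0.848 -1.103  0.02 ] twist 0.0
  after twist need [-0.848 -1.103  0.02 ]
```

View pics/c5.png

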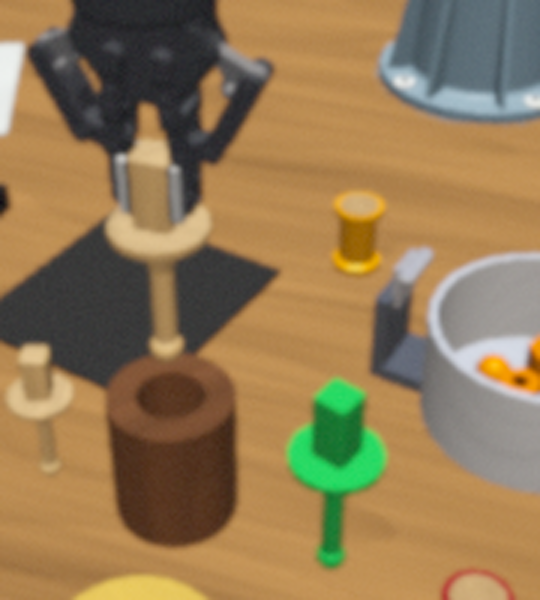

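```bash
python3 -m handwheel '[[[-0.15,-0.25,0,0],[-0.3,-0.5,0,0],[-0.45,-0.75,0,0],[-0.593,-0.953,0,0],[-0.593,-0.953,0,0],[-0.593,-0.953,0,0],[-0.593,-0.953,0,0],[-0.593,-0.953,0,0]]]'
python3 - <<'E'
from h import *
c=snap('top','t6');s=snap('scene','s6');beads(c);need(.578,.108,.127,0)
for n,d in(('top',c),('sc',s)):
    P=cloud(d);Z=P[...,2];m=(abs(Z-.1)<.004)&(np.hypot(P[...,0]-.6965,P[...,1]+.081)<.05);q=P[m][:,:2];print(n,len(q),fitc(q))
    if len(q)>50:
        a=np.degrees(np.arctan2(q[:,1]+.081,q[:,0]-.6965))//20;r=np.hypot(q[:,0]-.6965,q[:,1]+.081)
        inn=np.array([q[a==k][r[a==k].argmin()] for k in set(a)]);out=np.array([q[a==k][r[a==k].argmax()] for k in set(a)])
        print('  in',fitc(inn),'out',fitc(out),len(inn))
P=cloud(s);q=P[(P[...,2]>.08)&(P[...,2]<.2)&(np.hypot(P[...,0]-.578,P[...,1]-.108)<.02)]
for a in np.arange(.1,.2,.02):
    k=q[(q[:,2]>a)&(q[:,2]<a+.02)]
    if len(k):print('stick',a,k.mean(0).round(4),k.min(0).round(4),k.max(0).round(4))
E
```

```text
time_s: 30.88
eef_pos: [0.5793, 0.1067, 0.2457]
eef_rot: [0.0, 1.0, -0.001, -0.0]
wrist_force: [-0.1, -0.1, -1.1]
opening: 0.275
grasp_force: 59.2
bead 127 [0.5426 0.124  0.0406] [0.5432 0.1243 0.0394]
bead 125 [0.5357 0.1585 0.0407] [0.5356 0.1592 0.0389]
bead 53 [0.5158 0.1023 0.0336] [0.5159 0.103  0.0344]
bead 46 [0.5049 0.1795 0.0335] [0.5046 0.1797 0.0342]
bead 121 [0.4985 0.1392 0.041 ] [0.4984 0.1398 0.0397]
psi -0.1 q6 1.55 pos [0.5792 0.1069 0.2459] need [-0.006 -0.005  0.594] twist -0.001
  after twist need [-0.006 -0.005  0.594]
top 751 (array([ 0.69650254, -0.08024139]), np.float64(0.03330517013143007))
  in (array([ 0.69698659, -0.08005978]), np.float64(0.02220709081792078)) out (array([ 0.69666847, -0.08030997]), np.float64(0.0415057346064586)) 18
sc 813 (array([ 0.70150638, -0.07847558]), np.float64(0.03345978315888248))
  in (array([ 0.70001898, -0.07906708]), np.float64(0.022210077145520982)) out (array([ 0.70030538, -0.07938996]), np.float64(0.04183467839892163)) 18
stick 0.12000000000000001 [0.5867 0.1089 0.1373] [0.58   0.0991 0.1335] [0.5895 0.1177 0.1395]
stick 0.14 [0.5851 0.1083 0.1488] [0.5784 0.0984 0.14  ] [0.5894 0.1174 0.16  ]
stick 0.16000000000000003 [0.5844 0.1082 0.1705] [0.5772 0.1011 0.1607] [0.588  0.1147 0.1798]
stick 0.18000000000000002 [0.5847 0.1081 0.1902] [0.5795 0.1012 0.1801] [0.5873 0.1149 0.1996]
```

```bash
python3 -m handwheel '[[[0,0,0.15,0],[0,0,0.3,0],[0,0,0.45,0],[0,0,0.53,0],[0,0,0.57,0],[0,0,0.59,0],[0,0,0.59,0],[0,0,0.59,0]]]'
python3 - <<'E'
from h import *
need(.5616,.118,.127,0);print(ctrl.get_obs()['wrist_force'])
E
```

```text
time_s: 31.98
eef_pos: [0.5794, 0.1078, 0.129]
eef_rot: [0.0, 1.0, 0.0, 0.001]
wrist_force: [0.4, 0.5, -1.4]
opening: 0.273
grasp_force: 59.2
psi 0.0 q6 1.55 pos [0.5794 0.1078 0.129 ] need [-0.089 -0.051  0.01 ] twist 0.0
  after twist need [-0.089 -0.051  0.01 ]
[ 0.38431587  0.54467446 -1.43162985]
```

```bash
python3 -m handwheel '[[[-0.03,-0.017,0.008,0],[-0.06,-0.034,0.008,0],[-0.089,-0.051,0.008,0],[-0.089,-0.051,0.008,0]]]'
python3 -m handwheel '[[[0.022,-0.058,0,0],[0.026,-0.121,0,0],[0.010,-0.181,0,0],[-0.025,-0.234,0,0],[-0.073,-0.273,0,0],[-0.132,-0.296,0,0],[-0.194,-0.299,0,0],[-0.255,-0.283,0,0],[-0.307,-0.249,0,0],[-0.346,-0.2,0,0]]]'
python3 -c "
from h import *
o=ctrl.get_obs();print(o['wrist_force'],o['torque'],o['eef_rot']);s=snap('scene','s7')
cv2.imwrite('pics/c7.png',cv2.resize(s['color'][70:270,280:450],(510,600),interpolation=2)[:,:,::-1])"
```

```text
time_s: 32.48
eef_pos: [0.5604, 0.1183, 0.1265]
eef_rot: [-0.0, 1.0, 0.0, -0.0]
wrist_force: [-0.3, -0.4, -0.8]
opening: 0.271
grasp_force: 59.2
time_s: 33.72
eef_pos: [0.4921, 0.1568, 0.127]
eef_rot: [0.0, 1.0, 0.0, 0.001]
wrist_force: [2.4, -1.3, -1.2]
opening: 0.276
grasp_force: 59.3
[ 2.39010324 -1.28734727 -1.2089528 ] [-0.30193034 -0.62113627 -0.0108371 ] [3.11445722e-04 9.99999283e-01 1.32130259e-04 1.14841596e-03]
```

View pics/c7.png

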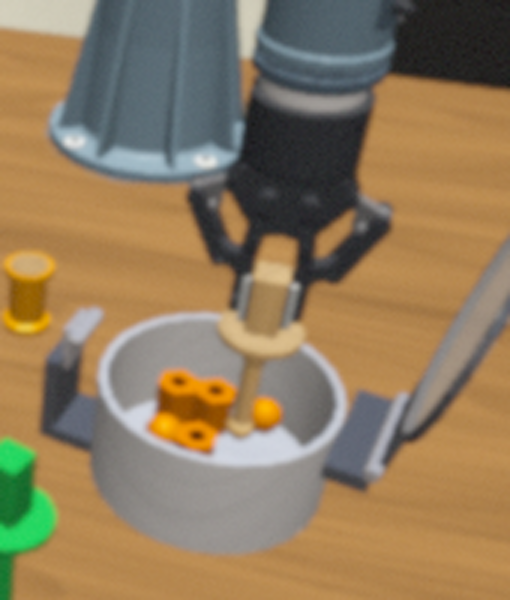

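The stick is upright with its foot on the path, and the beads are being pushed round with small forces. I'll keep stirring.

```bash
python3 -m handwheel '[[[-0.022,0.058,0,0],[-0.026,0.121,0,0],[-0.010,0.181,0,0],[0.025,0.234,0,0],[0.073,0.273,0,0],[0.132,0.296,0,0],[0.194,0.299,0,0],[0.255,0.283,0,0],[0.307,0.249,0,0],[0.346,0.2,0,0]]]'
python3 -m handwheel '[[[0.022,-0.058,0,0],[0.026,-0.121,0,0],[0.010,-0.181,0,0],[-0.025,-0.234,0,0],[-0.073,-0.273,0,0],[-0.132,-0.296,0,0],[-0.194,-0.299,0,0],[-0.255,-0.283,0,0],[-0.307,-0.249,0,0],[-0.346,-0.2,0,0]]]'
python3 -m handwheel '[[[-0.022,0.058,0,0],[-0.026,0.121,0,0],[-0.010,0.181,0,0],[0.025,0.234,0,0],[0.073,0.273,0,0],[0.132,0.296,0,0],[0.194,0.299,0,0],[0.255,0.283,0,0],[0.307,0.249,0,0],[0.346,0.2,0,0]]]'
python3 - <<'E'
from h import *
o=ctrl.get_obs();print(o['wrist_force'],o['torque']);s=snap('scene','s8')
P=cloud(s);p=o['eef_pos']
q=P[(np.hypot(P[...,0]-p[0],P[...,1]-p[1])<.035)]
for a in np.arange(.02,.2,.01):
    k=q[(q[:,2]>a)&(q[:,2]<a+.01)]
    if len(k):print('stick',round(a,2),len(k),k.mean(0).round(4),k.min(0).round(4),k.max(0).round(4))
E
```

```text
time_s: 35.02
eef_pos: [0.5594, 0.118, 0.1252]
eef_rot: [0.0, 1.0, 0.0, -0.003]
wrist_force: [-4.1, -2.0, 0.4]
opening: 0.273
grasp_force: 60.9
time_s: 36.28
eef_pos: [0.4912, 0.1572, 0.1266]
eef_rot: [0.0, 1.0, 0.0, 0.0]
wrist_force: [-0.2, -0.4, -0.7]
opening: 0.273
grasp_force: 60.6
time_s: 37.52
eef_pos: [0.5617, 0.1186, 0.1264]
eef_rot: [-0.0, 1.0, 0.0, -0.0]
wrist_force: [-0.3, -0.5, -1.0]
opening: 0.272
grasp_force: 60.7
[-0.26576412 -0.49527217 -0.97219897] [-0.03269648  0.01235788 -0.00982433]
stick 0.03 4 [0.5506 0.1388 0.0396] [0.5473 0.1353 0.0393] [0.5541 0.1433 0.0399]
stick 0.04 22 [0.5523 0.1433 0.0408] [0.5471 0.1312 0.04  ] [0.5569 0.1523 0.042 ]
stick 0.05 18 [0.5684 0.1211 0.0567] [0.5637 0.1138 0.0537] [0.5721 0.1268 0.0599]
stick 0.06 24 [0.5688 0.12   0.0648] [0.563  0.1134 0.0601] [0.5716 0.127  0.0698]
stick 0.07 27 [0.5683 0.1203 0.0746] [0.5638 0.1133 0.0703] [0.5714 0.1267 0.0791]
stick 0.08 20 [0.5702 0.1209 0.0849] [0.5646 0.113  0.0805] [0.5733 0.1272 0.0896]
stick 0.09 1 [0.574  0.1172 0.0913] [0.574  0.1172 0.0913] [0.574  0.1172 0.0913]
stick 0.1 46 [0.584  0.1215 0.1083] [0.5535 0.093  0.1056] [0.5929 0.1493 0.1099]
stick 0.11 279 [0.5744 0.1205 0.1124] [0.5466 0.0909 0.11  ] [0.5931 0.1489 0.1199]
stick 0.12 82 [0.5728 0.1199 0.1255] [0.5666 0.0954 0.1202] [0.5763 0.1429 0.13  ]
stick 0.13 110 [0.5719 0.1194 0.135 ] [0.5668 0.0945 0.13  ] [0.5754 0.1444 0.1399]
stick 0.14 110 [0.572  0.1201 0.145 ] [0.5669 0.0949 0.14  ] [0.5762 0.1448 0.15  ]
stick 0.15 160 [0.5682 0.1204 0.156 ] [0.5485 0.0941 0.15  ] [0.576  0.1455 0.16  ]
stick 0.16 111 [0.5703 0.1182 0.1641] [0.5545 0.0859 0.16  ] [0.5769 0.1506 0.1699]
stick 0.17 123 [0.5681 0.1195 0.1738] [0.5505 0.0853 0.17  ] [0.5767 0.1533 0.1796]
stick 0.18 48 [0.5761 0.124  0.1861] [0.5501 0.0975 0.1803] [0.5819 0.1431 0.19  ]
stick 0.19 99 [0.5765 0.1199 0.1955] [0.5685 0.097  0.1901] [0.5815 0.143  0.2   ]
```

```bash
python3 -m handwheel '[[[0.022,-0.058,0,0],[0.026,-0.121,0,0],[0.010,-0.181,0,0],[-0.025,-0.234,0,0],[-0.073,-0.273,0,0],[-0.132,-0.296,0,0],[-0.194,-0.299,0,0],[-0.255,-0.283,0,0],[-0.307,-0.249,0,0],[-0.346,-0.2,0,0]]]'
python3 -m handwheel '[[[-0.022,0.058,0,0],[-0.026,0.121,0,0],[-0.010,0.181,0,0],[0.025,0.234,0,0],[0.073,0.273,0,0],[0.132,0.296,0,0],[0.194,0.299,0,0],[0.255,0.283,0,0],[0.307,0.249,0,0],[0.346,0.2,0,0]]]'
python3 -m handwheel '[[[0.022,-0.058,0,0],[0.026,-0.121,0,0],[0.010,-0.181,0,0],[-0.025,-0.234,0,0],[-0.073,-0.273,0,0],[-0.132,-0.296,0,0],[-0.194,-0.299,0,0],[-0.255,-0.283,0,0],[-0.307,-0.249,0,0],[-0.346,-0.2,0,0]]]'
python3 -m handwheel '[[[-0.022,0.058,0,0],[-0.026,0.121,0,0],[-0.010,0.181,0,0],[0.025,0.234,0,0],[0.073,0.273,0,0],[0.132,0.296,0,0],[0.194,0.299,0,0],[0.255,0.283,0,0],[0.307,0.249,0,0],[0.346,0.2,0,0]]]'
python3 -m handwheel '[[[0.022,-0.058,0,0],[0.026,-0.121,0,0],[0.010,-0.181,0,0],[-0.025,-0.234,0,0],[-0.025,-0.234,0,0]]]'
python3 -m handwheel '[[[0,0,-0.15,0],[0,0,-0.3,0],[0,0,-0.45,0],[0,0,-0.6,0],[0,0,-0.6,0],[0,0,-0.6,0]]]'
python3 - <<'E'
from h import *
s=snap('scene','s9');c=snap('top','t9')
need(.698,-.081,.245,0)
cv2.imwrite('pics/c9.png',cv2.resize(s['color'][60:270,270:450],(514,600),interpolation=2)[:,:,::-1])
E
```

```text
time_s: 38.83
eef_pos: [0.4911, 0.1573, 0.1267]
eef_rot: [-0.0, 1.0, 0.0, -0.0]
wrist_force: [0.9, -0.3, -1.3]
opening: 0.275
grasp_force: 60.6
time_s: 40.08
eef_pos: [0.5617, 0.1187, 0.1264]
eef_rot: [-0.0, 1.0, 0.0, -0.0]
wrist_force: [-1.1, -0.5, -2.4]
opening: 0.272
grasp_force: 60.6
time_s: 41.32
eef_pos: [0.4921, 0.1572, 0.1273]
eef_rot: [-0.0, 1.0, 0.0, 0.001]
wrist_force: [-0.1, 0.0, 0.4]
opening: 0.276
grasp_force: 60.6
time_s: 42.58
eef_pos: [0.5607, 0.1188, 0.1261]
eef_rot: [-0.0, 1.0, 0.0, -0.001]
wrist_force: [-5.2, 1.1, -0.9]
opening: 0.276
grasp_force: 60.7
time_s: 43.2
eef_pos: [0.5532, 0.1647, 0.1255]
eef_rot: [0.001, 1.0, 0.001, -0.003]
wrist_force: [-4.7, -4.5, -2.2]
opening: 0.276
grasp_force: 60.7
time_s: 43.95
eef_pos: [0.5555, 0.165, 0.2456]
eef_rot: [0.0, 1.0, 0.0, -0.0]
wrist_force: [0.5, 0.3, -1.5]
opening: 0.276
grasp_force: 60.9
psi 0.0 q6 1.65 pos [0.5551 0.1648 0.2448] need [ 7.140e-01  1.229e+00 -1.000e-03] twist 0.0
  after twist need [ 7.150e-01  1.229e+00 -1.000e-03]
```

View pics/c9.png

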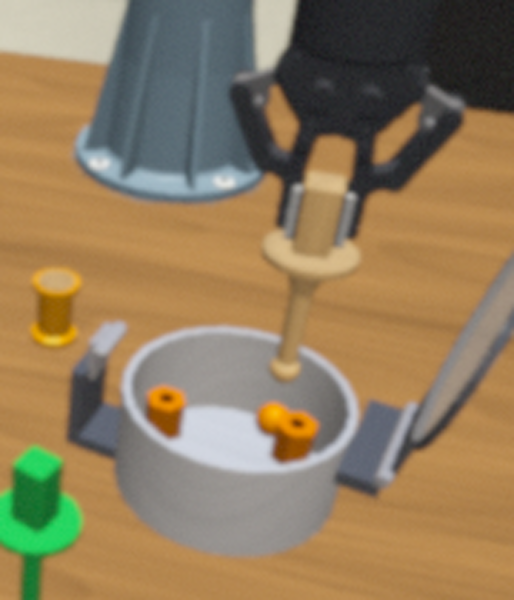

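```bash
python3 -m handwheel '[[[0.12,0.2,0,0],[0.24,0.4,0,0],[0.357,0.6145,0,0],[0.357,0.6145,0,0]]]'
python3 -m handwheel '[[[0.12,0.2,0,0],[0.24,0.4,0,0],[0.357,0.6145,0,0],[0.357,0.6145,0,0],[0.357,0.6145,0,0],[0.357,0.6145,0,0]]]'
python3 - <<'E'
from h import *
s=snap('scene','s10')
need(.698,-.081,.1225,0)
P=cloud(s);q=P[(np.hypot(P[...,0]-.70,P[...,1]+.081)<.03)]
for a in (.125,.14,.16,.18,.20):
    k=q[(q[:,2]>a)&(q[:,2]<a+.015)]
    if len(k):print('stick',a,len(k),k.mean(0).round(4),k.min(0).round(4),k.max(0).round(4))
E
```

```text
time_s: 44.55
eef_pos: [0.628, 0.0386, 0.2446]
eef_rot: [0.0, 1.0, -0.002, -0.001]
wrist_force: [-0.6, 0.3, -0.7]
opening: 0.273
grasp_force: 60.8
time_s: 45.3
eef_pos: [0.6983, -0.0792, 0.2462]
eef_rot: [-0.0, 1.0, 0.001, -0.0]
wrist_force: [0.1, -1.2, -1.9]
opening: 0.277
grasp_force: 60.8
psi 0.1 q6 1.29 pos [ 0.6985 -0.0793  0.2465] need [-0.002  0.008  0.62 ] twist 0.001
  after twist need [-0.002  0.008  0.62 ]
stick 0.125 18 [ 0.7116 -0.0757  0.1375] [ 0.7039 -0.0864  0.1333] [ 0.7153 -0.0687  0.1396]
stick 0.14 71 [ 0.71   -0.0759  0.1462] [ 0.7011 -0.0863  0.1402] [ 0.7158 -0.0687  0.1549]
stick 0.16 51 [ 0.7082 -0.0765  0.1677] [ 0.7041 -0.0854  0.1601] [ 0.7108 -0.0709  0.1748]
stick 0.18 54 [ 0.7072 -0.0759  0.1871] [ 0.701  -0.0835  0.1802] [ 0.7106 -0.0708  0.1942]
stick 0.2 46 [ 0.7085 -0.075   0.2074] [ 0.6994 -0.0839  0.2005] [ 0.7134 -0.068   0.2139]
```

```bash
python3 -m handwheel '[[[-0.015,0.006,0.05,0],[-0.015,0.006,0.15,0],[-0.015,0.006,0.25,0],[-0.015,0.006,0.35,0],[-0.015,0.006,0.45,0],[-0.015,0.006,0.55,0],[-0.015,0.006,0.6,0],[-0.015,0.006,0.62,0],[-0.015,0.006,0.62,0]]]'
python3 -m handwheel '[[[0,0,0,0],[0,0,0,0],[0,0,0,0],[0,0,0,0]]]' 40
python3 -m handwheel '[[[0,0,-0.1,0],[0,0,-0.25,0],[0,0,-0.5,0],[0,0,-0.7,0],[0,0,-0.7,0]]]' 48
python3 - <<'E'
from h import *
s=snap('scene','s11')
need(.56,.3,.33,0)
P=cloud(s);L=P[(P[...,1]>.15)&(P[...,2]>.11)&(P[...,0]<.68)&(P[...,0]>.42)&(P[...,1]<.36)]
print('lid',L.min(0),L.max(0))
cv2.imwrite('pics/c11.png',cv2.resize(s['color'][120:290,170:490],(800,425),interpolation=2)[:,:,::-1])
E
```

```text
time_s: 46.48
eef_pos: [0.6964, -0.0824, 0.1232]
eef_rot: [0.0, 1.0, 0.0, 0.001]
wrist_force: [-0.3, -0.0, -1.3]
opening: 0.274
grasp_force: 61.2
time_s: 46.98
eef_pos: [0.696, -0.0823, 0.1226]
eef_rot: [0.0, 1.0, 0.0, 0.0]
wrist_force: [-0.4, -0.1, -1.0]
opening: 0.466
grasp_force: 0.0
time_s: 47.6
eef_pos: [0.6984, -0.0829, 0.2699]
eef_rot: [0.001, 1.0, 0.0, 0.005]
wrist_force: [0.4, -0.1, 0.3]
opening: 0.563
grasp_force: 0.0
psi 0.0 q6 1.28 pos [ 0.6971 -0.0825  0.2666] need [-0.685 -1.913 -0.317] twist 0.0
  after twist need [-0.686 -1.913 -0.317]
lid [0.47337497 0.24954204 0.11083525] [0.64704779 0.30580599 0.29650564]
```

View pics/c11.png

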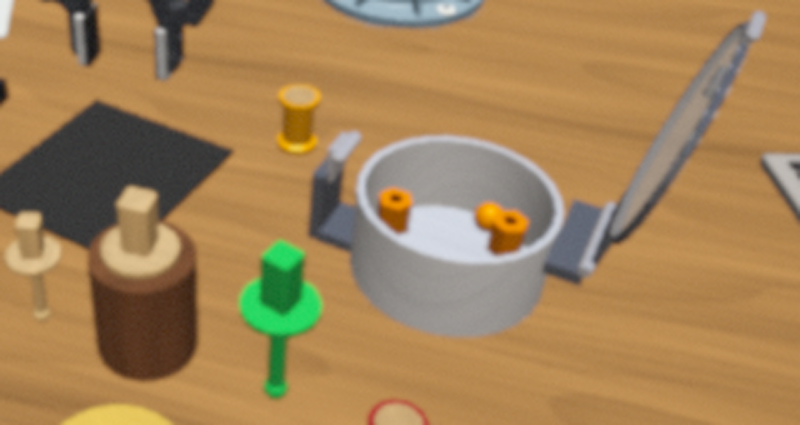

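The stick is back in its stand and the pliers lie in the tray. Next I close the gripper and go over and behind the lid.

```bash
python3 -m handwheel '[[[0,0,-0.2,-0.913],[0,0,-0.4,-0.913],[0,0,-0.47,-0.913],[0,0,-0.47,-0.913],[0,0,-0.47,-0.913],[0,0,-0.47,-0.913],[0,0,-0.47,-0.913],[0,0,-0.47,-0.913],[0,0,-0.47,-0.913],[0,0,-0.47,-0.913]]]' 0
python3 -c "
from h import *
need(.571,.353,.36,78.5)"
```

```text
time_s: 48.9
eef_pos: [0.6957, -0.0822, 0.3558]
eef_rot: [-0.001, 0.775, 0.632, -0.0]
wrist_force: [1.0, -0.4, 0.1]
opening: -0.002
grasp_force: 0.0
psi 78.4 q6 -0.08 pos [ 0.6957 -0.0822  0.3558] need [ 2.006 -1.048 -0.021] twist -0.001
  after twist need [ 2.008 -1.045 -0.021]
```

```bash
python3 -m handwheel '[[[0.67,-0.35,-0.02,0],[0.67,-0.35,-0.02,0],[0.67,-0.35,-0.02,0],[0.67,-0.35,-0.02,0]]]'
python3 -m handwheel '[[[0.67,-0.35,0,0],[0.67,-0.35,0,0],[0.67,-0.35,0,0],[0.67,-0.35,0,0]]]'
python3 -m handwheel '[[[0.67,-0.35,0,0],[0.67,-0.35,0,0],[0.67,-0.35,0,0],[0.67,-0.35,0,0],[0.67,-0.35,0,0],[0.67,-0.35,0,0]]]'
python3 - <<'E'
from h import *
s=snap('scene','s12');c=snap('top','t12')
need(.571,.353,.258,78.5)
P=cloud(c);h=cv2.cvtColor(c['color'],cv2.COLOR_RGB2HSV);Z=P[...,2]
o=ctrl.get_obs()['eef_pos'];d=o[:2]-np.array([.5499,.2507]);print('tool rel hinge: Y',d@[.199,.98],'X',d@[.98,-.199])
E
```

```text
time_s: 49.4
eef_pos: [0.6537, 0.0649, 0.3609]
eef_rot: [0.0, 0.774, 0.634, 0.0]
wrist_force: [-0.3, -0.1, -0.7]
opening: -0.003
grasp_force: 0.0
time_s: 49.9
eef_pos: [0.6123, 0.2087, 0.3603]
eef_rot: [0.0, 0.774, 0.633, -0.0]
wrist_force: [0.2, -0.2, -0.2]
opening: -0.002
grasp_force: 0.0
time_s: 50.65
eef_pos: [0.5715, 0.3516, 0.3604]
eef_rot: [0.0, 0.775, 0.632, -0.0]
wrist_force: [0.9, 0.5, -0.8]
opening: 0.001
grasp_force: 0.0
psi 78.4 q6 0.58 pos [0.5712 0.3521 0.3606] need [ 0.004 -0.002  0.513] twist -0.002
  after twist need [ 0.004 -0.002  0.513]
tool rel hinge: Y 0.10364335707067628 X 0.000659826364093091
```

```bash
python3 -m handwheel '[[[0,0,0.25,0],[0,0,0.45,0],[0,0,0.51,0],[0,0,0.51,0],[0,0,0.51,0]]]'
python3 -m handwheel '[[[-0.1,0,0,0],[-0.2,0,0,0],[-0.3,0,0,0],[-0.433,0,0,0],[-0.54,0,0.005,0],[-0.648,0,0.02,0],[-0.75,0,0.055,0],[-0.848,0,0.095,0],[-0.848,0,0.095,0]]]'
python3 - <<'E'
from h import *
s=snap('scene','s13')
o=ctrl.get_obs()['eef_pos'];d=o[:2]-np.array([.5499,.2507]);print('tool rel hinge: Y',d@[.199,.98],'X',d@[.98,-.199],o)
cv2.imwrite('pics/c13.png',cv2.resize(s['color'][20:270,280:500],(528,600),interpolation=2)[:,:,::-1])
E
```

```text
time_s: 51.38
eef_pos: [0.5716, 0.3539, 0.2611]
eef_rot: [0.001, 0.775, 0.633, 0.002]
wrist_force: [0.4, -0.1, -0.2]
opening: -0.002
grasp_force: 0.0
time_s: 52.5
eef_pos: [0.5357, 0.1859, 0.2382]
eef_rot: [-0.001, 0.775, 0.632, -0.001]
wrist_force: [-0.3, 1.5, 0.1]
opening: -0.006
grasp_force: 0.3
tool rel hinge: Y -0.06535886434808752 X -0.0008155295730874977 [0.53609438 0.18681067 0.2388401 ]
```

View pics/c13.png

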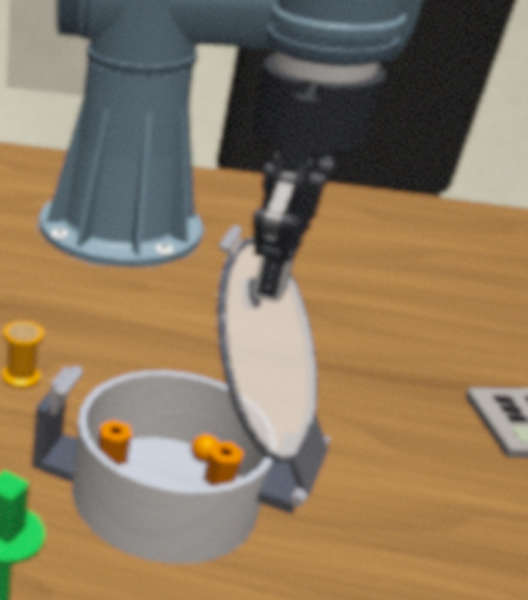

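The lid is tilting in as planned, with the fingertip on its outer face at about (265,295) in the crop. I'll go on.

```bash
python3 -m handwheel '[[[-0.09,0,0.06,0],[-0.178,0,0.125,0],[-0.25,0,0.21,0],[-0.315,0,0.29,0],[-0.36,0,0.39,0],[-0.405,0,0.487,0],[-0.45,0,0.56,0],[-0.47,0,0.63,0],[-0.47,0,0.63,0]]]'
python3 -m handwheel '[[[-0.02,0,0.03,0],[-0.02,0,0.06,0],[-0.02,0,0.075,0],[-0.02,0,0.075,0]]]'
python3 - <<'E'
from h import *
o=ctrl.get_obs()['eef_pos'];d=o[:2]-np.array([.5499,.2507]);print('tool rel hinge: Y',d@[.199,.98],'X',d@[.98,-.199],o,ctrl.get_obs()['wrist_force'])
E
```

```text
time_s: 53.68
eef_pos: [0.5168, 0.0949, 0.1122]
eef_rot: [-0.001, 0.775, 0.632, -0.001]
wrist_force: [-0.3, 0.0, 0.8]
opening: 0.002
grasp_force: 0.5
time_s: 54.18
eef_pos: [0.5175, 0.0914, 0.0989]
eef_rot: [0.0, 0.774, 0.633, 0.0]
wrist_force: [1.0, 0.4, 3.3]
opening: -0.001
grasp_force: 1.4
tool rel hinge: Y -0.16258297178343514 X -1.1906335253702365e-05 [0.51753435 0.09137122 0.09885789] [0.98445357 0.4324346  3.25761683]
```

```bash
python3 -m handwheel '[[[0,0,0.015,0],[0,0,0.015,0]]]'
python3 -m handwheel '[[[0,0,0.015,0],[0,0,0.015,0]]]'
python3 -m handwheel '[[[0,0,0.015,0],[0,0,0.015,0]]]'
```

```text
time_s: 54.42
eef_pos: [0.5176, 0.0913, 0.0963]
eef_rot: [0.0, 0.774, 0.633, 0.0]
wrist_force: [-0.9, -0.5, 8.8]
opening: 0.005
grasp_force: 4.3
time_s: 54.68
eef_pos: [0.5177, 0.0913, 0.094]
eef_rot: [0.001, 0.774, 0.633, 0.0]
wrist_force: [-4.2, -0.1, 12.9]
opening: 0.001
grasp_force: 7.1
time_s: 54.92
eef_pos: [0.5178, 0.0913, 0.0916]
eef_rot: [0.001, 0.774, 0.633, 0.0]
wrist_force: [-7.4, -0.3, 19.8]
opening: 0.001
grasp_force: 9.9
```

Run:
```python
from h import *
s=snap('scene','s14')
P=cloud(s)
t=np.array([.5275,.138]);D=P[...,:2]-t;Yt=D@[.199,.98];Xt=D@[.98,-.199]
for y in np.arange(-.12,.12,.02):
    m=(abs(Yt-y)<.01)&(Xt>.02)&(np.hypot(Yt,Xt)<.095)&(P[...,2]>.07)&(P[...,2]<.14)
    if m.sum():print(round(y,2),m.sum(),np.median(P[m][:,2]).round(4))
print(ctrl.get_obs()['wrist_force'],ctrl.get_obs()['eef_pos'])
cv2.imwrite('pics/c14.png',cv2.resize(s['color'][120:270,280:430],(600,600),interpolation=2)[:,:,::-1])
```

```text
-0.08 46 0.0835
-0.06 154 0.0839
-0.04 232 0.0847
-0.02 241 0.0853
0.0 270 0.0863
0.02 276 0.0873
0.04 262 0.0882
0.06 233 0.0889
0.08 129 0.0892
0.1 4 0.0909
[-6.22804215  0.35185274 20.07698708] [0.51777192 0.09126402 0.09171967]
```

View pics/c14.png

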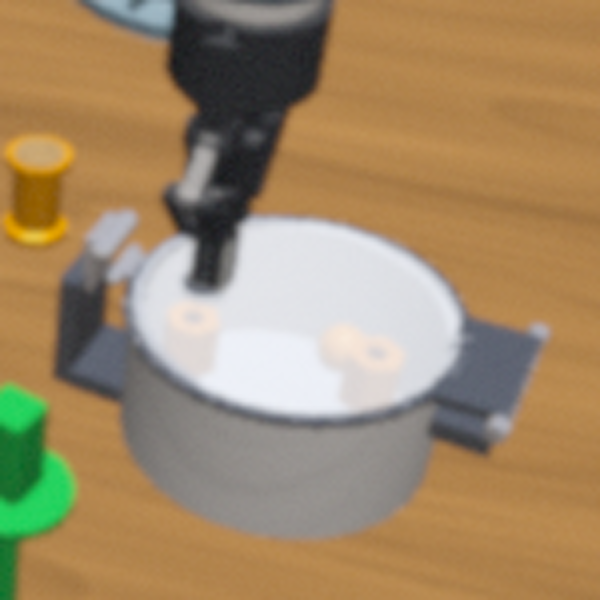

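The lid lies flat on the rim with its striker under the catch nose at (125,260). I'll back off and check that it holds.

```bash
python3 -m handwheel '[[[0,0,-0.05,0],[0,0,-0.1,0],[0,0,-0.2,0],[0,0,-0.4,0],[0,0,-0.6,0],[0,0,-0.8,0],[0,0,-0.8,0],[0,0,-0.8,0]]]'
python3 - <<'E'
from h import *
s=snap('scene','s15');c=snap('top','t15')
P=cloud(s)
t=np.array([.5275,.138]);D=P[...,:2]-t;Yt=D@[.199,.98];Xt=D@[.98,-.199]
for y in np.arange(-.08,.09,.04):
    m=(abs(Yt-y)<.01)&(Xt>.02)&(np.hypot(Yt,Xt)<.085)&(P[...,2]>.07)&(P[...,2]<.14)
    if m.sum():print(round(y,2),m.sum(),np.median(P[m][:,2]).round(4))
print(ctrl.get_obs()['wrist_force'],ctrl.get_obs()['eef_pos'])
cv2.imwrite('pics/c15.png',np.hstack([cv2.resize(s['color'],(450,338)),cv2.resize(c['color'][100:300,100:420],(350,338))])[:,:,::-1])
E
```

```text
time_s: 55.98
eef_pos: [0.5163, 0.0913, 0.2487]
eef_rot: [-0.0, 0.774, 0.633, -0.001]
wrist_force: [0.2, -1.1, -0.1]
opening: 0.005
grasp_force: 0.0
-0.08 26 0.0924
-0.04 165 0.092
0.0 219 0.092
0.04 196 0.0921
0.08 36 0.0921
[-0.51654136  0.66019166 -0.57657101] [0.51591697 0.09139358 0.24778157]
```

View pics/c15.png

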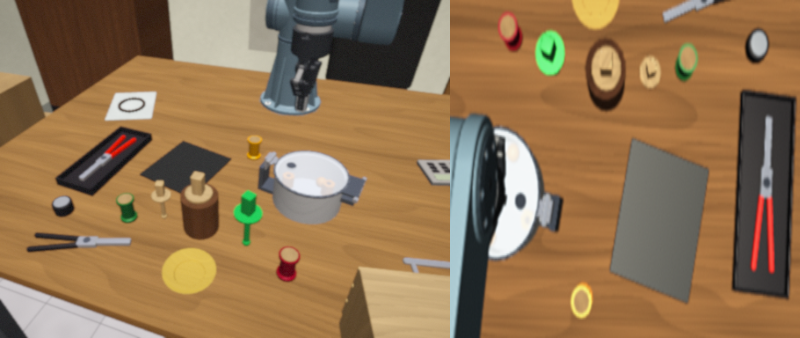

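The lid holds level at z = 0.092 with nothing touching it. The pliers lie in the tray, the slate is empty, the stick is in its stand and the spools are standing.

```bash
python3 -c "
from bench import ctrl
print(ctrl.hand_in())"
```

```text
the job is handed in; nothing more can be done
None
```

I handed the job in at about 56 s: the pliers lie flat in the black tray, all three barrel beads present are in the tub and were stirred four anticlockwise turns, the stick is back upright in its stand, the lid is caught shut, and the spools still stand; the hand-in returned no verdict.

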